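# Shut the sachet box, then open the safety-capped cleaner bottle

## Task

The hob is about to be cleaned. First lower the wooden sachet box's hinged lid until it is fully closed, so that no cleaner gets on the sachets; then press down the push-and-turn safety cap of the square bottle, and while it is pressed twist it about a quarter turn anticlockwise (seen from above) to free it, and lift it off. Finish while still holding the cap in the gripper, upright and about 10 cm straight above the bottle's mouth, with the box still closed and the other things on the worktop left where they stand.

Things in the scene. Friction and masses are not known exactly. Their poses are not given: they have to be found in the camera images.
- sachet_box: Pale wooden box, 160 (x) x 190 (y) x 80 mm high, fixed to the worktop, open at the top under its lid, with flat portion sachets inside. Origin: centre of its underside; x points from its front (towards the robot) to its hinge side, y along the hinge, z up. It stands left of the hob.
- lid (a joint): Angle of the box's lid in rad: 0 = closed flat on the rim, positive = open, at most 1.2. It starts part open (0.65 to 1.05), sloping up from the hinge towards the robot. The hinge is stiff: the lid stays where it is left; 2 to 4 N straight down near its free edge moves it.
- lid_hinge (a point): Middle of the lid's hinge line, at the box's far (+x) upper edge, 80 mm above the worktop. The frame turns with the lid: y along the hinge, -x along the lid's underside to its free edge. The lid is 190 mm wide along y, 172 mm from hinge to free edge, 8 mm thick (0 to +8 mm in this frame's z; its outer face is the +z side).
- lid_edge (a point): Middle of the free edge of the lid's outer face, 172 mm from the hinge. When closed it lies 12 mm in front of the box, 88 mm above the worktop.
- bottle: White square cleaner bottle, 70 x 70 mm and 90 mm tall to its shoulder, with a round neck (26 mm, its collar 37 mm diameter). It is held fast, unable to turn, in a heavy dark steel stand 100 x 100 mm that stays put on the black glass hob (5 mm above the worktop). Origin: centre of the stand's underside, z up. The mouth is 155 mm above the origin; the shoulder under the cap ends 106 mm above the origin.
- bottle_mouth (a point): Centre of the bottle's mouth, top of the neck, axes as the bottle's.
- cap: Loose round grey ribbed safety cap, 47 mm diameter, 40 mm tall, about 30 g, open below. Origin: centre of its lower rim, z up along the bottle's axis. It starts locked on the bottle, its origin 127 mm above the bottle's origin (28 mm below the mouth).
- cap_top (a point): Centre of the cap's top, 40 mm above its lower rim. A spring pushes the cap up: about 6 N starts it down, 11 N at 7 mm, stop at 8 mm. Held down more than 5.5 mm it turns out of its lock. Turned 45 to 135 degrees anticlockwise from above (90 is the middle) it is free and lifts straight off; otherwise two inner pins hold it. It cannot turn clockwise.
- salt_shaker: Bystander: small salt shaker, 44 mm diameter, 90 mm tall, loose; origin centre of underside.
- tumbler: Bystander: clear glass tumbler, 80 mm diameter, 88 mm tall, loose; origin centre of underside.
- tin: Bystander: food tin, 57 mm diameter, 72 mm tall, loose; origin centre of underside.
- spice_jar: Bystander: spice jar, 40 mm diameter, 105 mm tall, loose; origin centre of underside.
- teaspoon: Bystander: steel teaspoon, 130 mm long, lying loose near the front edge; origin centre of underside.
There are look-alikes about, which are no part of the job. Several things have the shape of the cap; the one meant has the colours described above.

How it is judged:
On the way, in this order (a step that is already met when the one before it is completed fails the run):
1. the box's lid is closed, the cap still locked on the bottle (value of joint lid below 0.04 rad and angle between the x axis of cap and the x axis of bottle, either way round below 0.3 rad), for 0.2 s.
2. the cap is pressed down by at least 4 mm (z of cap in the frame of bottle below 0.123 m), for 0.1 s.
3. the cap is twisted by at least 35 degrees while on the neck (angle between the x axis of cap and the x axis of bottle, either way round above 0.61 rad and z of cap in the frame of bottle below 0.131 m and horizontal distance between cap and bottle below 0.006 m).
At the end, for the whole second after the job is handed in: The lid is closed (under 0.04 rad) and the cap is held still and upright (within 0.35 rad) by the fingers, clear of the bottle, its lower rim 50 to 170 mm above the bottle's mouth and within 35 mm of the mouth's axis (value of joint lid below 0.04 rad and z of cap in the frame of bottle_mouth between 0.05 and 0.17 m and horizontal distance between cap and bottle_mouth below 0.035 m and angle between cap's own z axis and vertical below 0.35 rad and contact force between the fingers and cap above 1 N and contact force between bottle and cap below 0.2 N and linear speed of cap below 0.05 m/s); the arm keeps its last pose, push and grip.
It fails at once if a bystander (shaker, tumbler, tin, spice jar, teaspoon) is pushed more than 40 mm or knocked over (distance of any of salt_shaker, tumbler, tin, spice_jar, teaspoon from where it was at the start of the episode above 0.04 m or angle between any of salt_shaker, tumbler, tin, spice_jar's own z axis and vertical above 0.5 rad).
It also fails if it takes over 51 s, if anything falls off the work surface, if the arm or the gripper's body presses on something with over 40 N, if the wrist force passes 120 N, or if a joint passes its speed limit or range.

## Robot

A 7-joint arm with a two-finger parallel gripper is mounted at the origin on a cart in front of the work surface, level with it; the furniture and walls round the work are solid. World frame = base frame: x ahead of the robot, y to its left, z up, the work surface at z = 0. Lengths are in m, angles in rad, forces in N, time in s.
With the tool pointing down it reaches from about 0.425 to 0.975 m from the base axis. Payload 16.7 kg.
Tool frame: the origin (TCP) lies midway between the tips of the shut fingers; the grasp point (between the pads) lies 19 mm behind it (arm.tcp_to_grasp is the distance from the TCP to the grasp point, in m); z points along the fingers, y is the line along which they close (so a half turn about z gives the same grasp; the last joint's range is limited). The gripper opens to 85 mm and grips with 20 to 120 N. Pads are 22 mm wide; open, the fingers measure 114 mm over their backs; the gripper's body (76 mm by 85 mm) begins 54 mm behind the grasp point. The pads swing forward as they close: fully open they stand 13 mm farther back than shut.
Start: joints at [1.026, 0.426, 0.074, 1.606, -0.034, 1.111, -0.067], TCP at [0.26, -0.623, 0.231] pointing down, gripper open.
Joint ranges: [-2.85, 2.85], [-0.5, 2.14], [-1.23, 1.37], [0.21, 2.46], [-1.02, 4.16], [0.16, 2.05], [-2.73, 2.73]. Speed limits (rad/s): [1.89, 1.89, 2.39, 2.39, 3.01, 3.01, 3.01].

## Interface

Orientations are given as a rotation vector (axis times angle).
In Python, from cell import arm, optics, job, finder gives the robot as it stands. The module is installed in compiled form; this text tells all that it offers.
- The arm moves only by the tool send_rows, never from a script. Its argument "increments" is a list of rows, each a list of 3 entries, a list of its own where there are three numbers: the turn, a rotation vector about the tool's x, y, z in rad, then the shift along the tool's x, y, z in mm, then the opening, from -1 (shut) to 1 (fully open). A call has exactly 8 rows; each row shifts and turns the commanded pose from where the row before left it, along the tool's axes as they then stand; what a row does not reach is not made up. A row lasts 1/8 s, in which the tool goes at most 62.5 mm and 10.7 degrees, less where a joint would pass 70% of its speed; a pose out of reach is approached as far as the arm can. A call is refused whole if a number of a shift passes 62.5 or a number of a turn 0.188, either way. A call with a gripper value outside its range is refused whole. The fingers move at their own pace and stop on an object; the grip force is fixed at half the most. Time passes only in rows, so rows that do not move let the fingers close, or fill a call up. It gives the time, the measured TCP pose, the force, the opening and the grip force at its end, in the units of the state.
- arm.get_obs(): the state, without advancing time (a new reading comes with each control period).
- optics.snapshot(name): name is "scene" or "top" or "wrist"; returns a dict with "image" (400x640x3 uint8, red, green, blue), "intrinsics" (3x3 intrinsics, pixels), "world_from_camera" (4x4, takes a point from camera to world coordinates). Camera axes: x right, y up, looking along -z (the intrinsics and any distortion apply to the point x, -y, -z); pixel columns grow to the right and rows downward; lengths in m; the calibration is good to about 2 mm. A picture is of the moment at which its call begins. There is no depth.
- job.sign_off(): hands the job in; it is judged then, once.
Trained networks look in a picture, given as the dict that the camera call returned (one of the last four; its "shot" number tells which), for a name from the list of things; names that differ only in an ending like _2 or _b are one class to them, and where a whole thing is asked for, a point or a joint stands for the part that bears it (a point fixed in the world has none). Each returns a list of dicts, best first, with "p" (0 to 1); they miss things now and then, are a little off and sometimes report something else, mostly with a low value. They report only what shows in the picture. A call takes as long as a camera call. They do not tell look-alikes from the thing itself.
- finder.silhouettes(picture, thing): "region" (400x640 bool, what is visible of it) and "extent" ([centre column, centre row, width, height] in pixels, round what is visible of it).
The state is a dict: "clock": time; "joint_positions": joint angles; "qvel": joint speeds; "joint_torque": joint torques, N m; "tcp_pos": TCP position; "tool_rot": TCP orientation; "force": force on the tool from outside, world axes, zero at the start; "torque": the same for the moment, N m; "width": finger opening in m; "grip_force": force on a finger pad.
Only numpy, scipy, OpenCV 4.12 (cv2) and the standard library are available. Lean on these libraries where they do the work, as an engineer would, in place of code of your own. Each camera call takes 0.05 s, during which the arm holds its last target. There are 200 camera calls.

## Working session

There is one attempt and no reset: what is moved stays moved. The work goes in short steps, Python scripts to look and compute and a tool call to move; the robot and the scene stay as the last step left them, time stands still between calls to the robot, and variables do not carry over. Pictures are saved under pics/ and viewed, at most 10 in all, crops included, and the job is handed in when it is done.

Besides the shell and the picture viewer there is one more tool, called after "Emit:" in YAML: its name, and indented under it one key for each argument. send_rows: Moves the arm, as the interface text tells. Its arguments: {"type":"object","properties":{"increments":{"type":"array","items":{"type":"array"}}},"required":["increments"]}

```bash
mkdir -p pics; cat > h.py <<'E'
import numpy as np, cv2
from cell import arm, optics, job, finder
from scipy.spatial.transform import Rotation as R
def save(s,n): cv2.imwrite('pics/'+n,s['image'][:,:,::-1])
def ray(s,u,v):
    K=s['intrinsics'];T=np.array(s['world_from_camera'])
    d=np.linalg.inv(K)@[u,v,1]; d=T[:3,:3]@[d[0],-d[1],-d[2]]
    return T[:3,3],d/np.linalg.norm(d)
def at_z(s,u,v,z):
    o,d=ray(s,u,v); return o+d*(z-o[2])/d[2]
def proj(s,p):
    T=np.linalg.inv(s['world_from_camera']);q=T[:3,:3]@p+T[:3,3];a=s['intrinsics']@[q[0],-q[1],-q[2]];return a[:2]/a[2]
def tri(rs):
    A=0;b=0
    for o,d in rs:
        P=np.eye(3)-np.outer(d,d);A=A+P;b=b+P@o
    return np.linalg.solve(A,b)
E
python3 - <<'E'
from h import *
np.set_printoptions(precision=3,suppress=True)
o=arm.get_obs();print({k:np.round(v,3) for k,v in o.items()}, arm.tcp_to_grasp)
for n in ['scene','top']:
    s=optics.snapshot(n);save(s,n+'0.png')
    print(n,s['world_from_camera'],s['intrinsics'],[k for k in s])
    for t in ['cap','bottle','sachet_box','lid','salt_shaker','tumbler','tin','spice_jar','teaspoon']:
        print(t,[(round(d['p'],2),np.round(d['extent']).astype(int).tolist()) for d in finder.silhouettes(s,t)[:4]])
E
```

```text
{'clock': np.float64(0.0), 'joint_positions': array([ 1.026,  0.427,  0.074,  1.607, -0.034,  1.111, -0.067]), 'qvel': array([ 0.   , -0.   ,  0.   , -0.   ,  0.001, -0.   ,  0.001]), 'joint_torque': array([ -0.   , -94.984,   3.761, -46.35 ,   0.019,   0.01 ,   0.   ]), 'tcp_pos': array([ 0.259, -0.623,  0.231]), 'tool_rot': array([-3.079, -0.616,  0.001]), 'force': array([-0.46 ,  0.686,  0.06 ]), 'torque': array([-0.016,  0.025,  0.02 ]), 'grip_force': np.float64(0.0), 'width': np.float64(0.085)} 0.0187
scene [[-0.526  0.525 -0.669 -0.254]
 [-0.85  -0.331  0.409  0.399]
 [-0.007  0.784  0.62   0.897]
 [ 0.     0.     0.     1.   ]] [[396.208   0.    320.464]
 [  0.    396.208 197.247]
 [  0.      0.      1.   ]] ['image', 'intrinsics', 'world_from_camera', 'shot']
cap []
bottle []
sachet_box []
lid []
salt_shaker []
tumbler [(0.86, [430, 195, 23, 29])]
tin []
spice_jar []
teaspoon []
top [[-0.002  0.994 -0.11   0.432]
 [-1.    -0.001  0.007 -0.119]
 [ 0.007  0.11   0.994  1.138]
 [ 0.     0.     0.     1.   ]] [[373.381   0.    316.089]
 [  0.    373.381 198.112]
 [  0.      0.      1.   ]] ['image', 'intrinsics', 'world_from_camera', 'shot']
cap [(0.57, [267, 208, 16, 14]), (0.55, [276, 176, 16, 18]), (0.51, [341, 201, 22, 21])]
bottle [(0.74, [313, 147, 17, 26]), (0.68, [337, 208, 39, 41])]
sachet_box [(0.66, [185, 206, 93, 68])]
lid [(0.97, [180, 199, 95, 57]), (0.26, [228, 137, 19, 19])]
salt_shaker [(0.52, [271, 257, 15, 12])]
tumbler [(0.97, [443, 222, 40, 26]), (0.51, [338, 207, 39, 39])]
tin [(0.69, [314, 146, 21, 22])]
spice_jar [(0.59, [228, 137, 21, 22])]
teaspoon [(0.63, [184, 206, 99, 69]), (0.6, [217, 265, 11, 47]), (0.4, [180, 195, 99, 55]), (0.32, [340, 207, 38, 42])]
```

View pics/scene0.png

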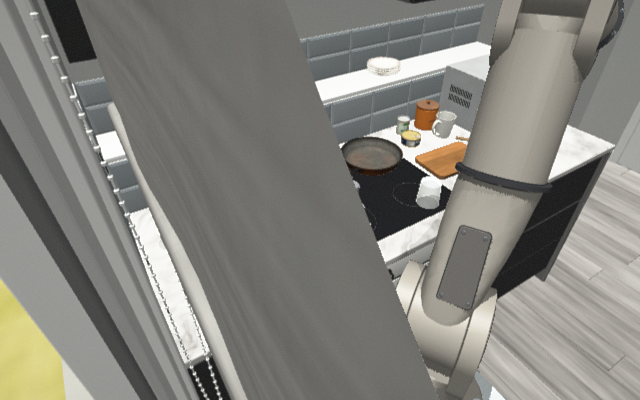

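View pics/top0.png

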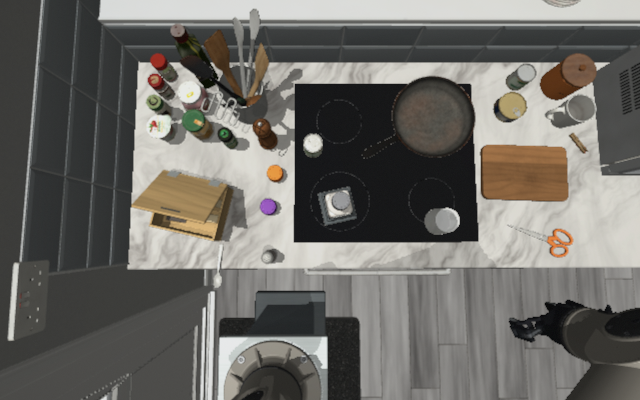

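Scene view is mostly blocked by a curtain-like panel; top view shows the box around (185,206), with the lid part open, the bottle in its stand at (337,207) with the grey cap near (341,201), and orange and purple look-alikes at (275,173) and (268,207).

```bash
python3 - <<'E'
from h import *
np.set_printoptions(precision=3,suppress=True)
s=optics.snapshot('top')
im=s['image'][:,:,::-1]
c=im[160:250,125:365];cv2.imwrite('pics/crop1.png',cv2.resize(c,(800,300),interpolation=cv2.INTER_CUBIC))
print('cap',at_z(s,341,201,.172),'bottle stand',at_z(s,337,206,.03))
for n,u,v,z in [('orange',275,173,.04),('purple',268,207,.04),('shaker',270,257,.045),('tin',313,146,.036),('spice',228,137,.05),('tumbler',443,222,.044),('spoon',217,265,0),('hobcorner',295,241,.005)]: print(n,at_z(s,u,v,z))
for t in ['cap','sachet_box','lid']:
  for d in finder.silhouettes(s,t)[:3]:
    m=d['region'].astype(np.uint8);cn=max(cv2.findContours(m,0,2)[0],key=cv2.contourArea)
    print(t,d['p'],cv2.minAreaRect(cn),cv2.approxPolyDP(cn,4,True).reshape(-1,2).tolist())
E
```

```text
cap [ 0.531 -0.191  0.172] bottle stand [ 0.53 -0.19  0.03]
orange [ 0.628 -0.005  0.04 ]
purple [0.527 0.014 0.04 ]
shaker [0.381 0.006 0.045]
tin [ 0.712 -0.119  0.036]
spice [0.736 0.135 0.05 ]
tumbler [ 0.482 -0.5    0.044]
spoon [0.356 0.17  0.   ]
hobcorner [ 0.427 -0.064  0.005]
cap 0.75 ((340.5, 201.0), (18.0, 17.0), 90.0) [[339, 192], [332, 205], [342, 210], [349, 197]]
cap 0.71 ((275.5, 173.0), (16.0, 15.0), 90.0) [[271, 166], [268, 176], [280, 180], [282, 170]]
cap 0.56 ((268.5, 206.5), (15.0, 15.0), 90.0) [[266, 199], [261, 208], [272, 214], [276, 205]]
sachet_box 0.59 ((181.5294189453125, 202.88235473632812), (95.07395935058594, 60.148834228515625), 14.03624439239502) [[132, 205], [152, 213], [151, 226], [220, 240], [233, 190], [218, 181], [163, 170]]
sachet_box 0.52 ((337.2471008300781, 205.61175537109375), (34.05808639526367, 33.407291412353516), 77.47119140625) [[349, 187], [319, 194], [325, 225], [356, 217]]
lid 0.83 ((179.56353759765625, 195.23524475097656), (86.93142700195312, 45.39103698730469), 13.495734214782715) [[133, 203], [204, 223], [226, 185], [163, 171]]
```

View pics/crop1.png

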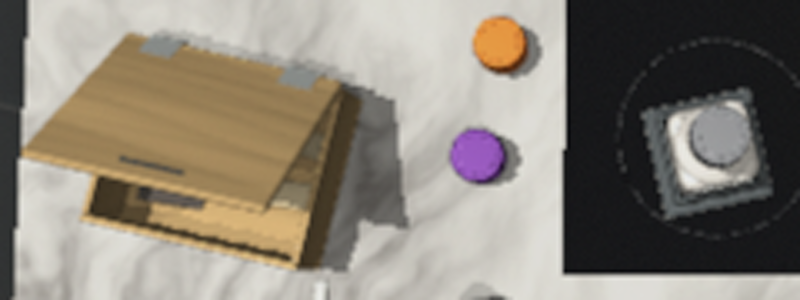

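Crop: lid hinge corners at full px (164,170) and (228.5,185.5), free edge (132,206)-(205,224), box yaw about -13°. The grey cap is on the square bottle at world (0.531,-0.191), at the expected height and within reach. Moving over the bottle first, turning the tool to yaw 0.

Emit:
send_rows:
  increments:
    - [[0,0,0.049],[29,-52,-12],-1]
    - [[0,0,0.049],[29,-52,-12],-1]
    - [[0,0,0.049],[29,-52,-12],-1]
    - [[0,0,0.049],[29,-52,-12],-1]
    - [[0,0,0.049],[29,-52,-12],-1]
    - [[0,0,0.049],[29,-52,-12],-1]
    - [[0,0,0.049],[29,-52,-12],-1]
    - [[0,0,0.049],[29,-52,-12],-1]

```text
clock: 2.2
tcp_pos: [0.3932, -0.167, 0.3282]
tool_rot: [3.141, 0.001, 0.002]
force: [0.4, 0.0, -0.4]
width: -0.0004
grip_force: 0.0
```

```bash
cat >> h.py <<'E'
def st():
    o=arm.get_obs();M=R.from_rotvec(o['tool_rot']).as_matrix()
    print('t',round(float(o['clock']),2),'tcp',np.round(o['tcp_pos'],4),'yaw',round(float(np.degrees(np.arctan2(M[1,0],M[0,0]))),2),'z',np.round(M[:,2],3),'F',np.round(o['force'],1),'w',round(float(o['width']),4),'g',round(float(o['grip_force']),1),'q',np.round(o['joint_positions'],2))
    return o,M
E
python3 - <<'E'
from h import *
np.set_printoptions(precision=4,suppress=True)
st()
s=optics.snapshot('wrist');save(s,'w1.png');print(s['world_from_camera'])
for t in ['cap','bottle']: print(t,[(d['p'],d['extent'],at_z(s,d['extent'][0],d['extent'][1],.172)) for d in finder.silhouettes(s,t)])
p=optics.snapshot('top')
a=at_z(p,164,170,.08);b=at_z(p,228.5,185.5,.08);print(a,b,np.linalg.norm(a-b))
h=(a+b)/2;y=(a-b)/np.linalg.norm(a-b);x=np.array([y[1],-y[0],0]);yaw=np.degrees(np.arctan2(x[1],x[0]))
print('hinge',h,'yaw',yaw,'front edge',h-.172*x)
o,d=ray(p,168.5,214.7)
# intersect with plane through hinge normal y
for th in np.arange(.6,1.1,.05):
  e=h+x*(-.172*np.cos(th)+.008*np.sin(th))+np.array([0,0,.172*np.sin(th)+.008*np.cos(th)]);print(round(th,2),e,proj(p,e))
print(proj(p,h-.16*x),proj(p,h-.16*x+.095*y),proj(p,h-.16*x-.095*y))
E
```

```text
t 2.2 tcp [ 0.3932 -0.167   0.3282] yaw 0.05 z [ 0.001 -0.001 -1.   ] F [ 0.4  0.  -0.4] w -0.0004 g 0.0 q [ 0.52 -0.06 -0.25  1.98 -0.02  1.22 -1.3 ]
[[ 0.0002  0.9468  0.3218  0.4762]
 [-1.     -0.0002  0.0014 -0.1669]
 [ 0.0014 -0.3218  0.9468  0.4716]
 [ 0.      0.      0.      1.    ]]
cap [(0.92, [352.4, 33.6, 50.3, 62.8], array([ 0.533 , -0.1925,  0.172 ])), (0.82, [193.3, 57.8, 44.2, 40.5], array([ 0.5133, -0.0471,  0.172 ])), (0.2, [203.0, 167.4, 49.2, 33.7], array([ 0.411 , -0.0426,  0.172 ]))]
bottle [(0.73, [341.5, 59.1, 78.4, 83.6], array([ 0.5122, -0.1831,  0.172 ]))]
[0.6303 0.3087 0.08  ] [0.5852 0.123  0.08  ] 0.19104331300903965
hinge [0.6078 0.2158 0.08  ] yaw -13.647033027264447 front edge [0.4406 0.2564 0.08  ]
0.6 [0.4742 0.2483 0.1837] [168.9851 222.9029]
0.65 [0.4794 0.247  0.1905] [168.5463 220.7257]
0.7 [0.485  0.2457 0.1969] [168.1806 218.3985]
0.75 [0.4908 0.2443 0.2031] [167.8906 215.9268]
0.8 [0.4969 0.2428 0.209 ] [167.6789 213.3169]
0.85 [0.5033 0.2412 0.2145] [167.5473 210.576 ]
0.9 [0.51   0.2396 0.2197] [167.4977 207.712 ]
0.95 [0.5169 0.2379 0.2246] [167.5314 204.734 ]
1.0 [0.524  0.2362 0.2291] [167.6494 201.6516]
1.05 [0.5314 0.2344 0.2332] [167.8523 198.4752]
1.1 [0.5389 0.2326 0.2369] [168.1403 195.216 ]
[180.9312 232.3096] [148.4097 224.3961] [213.5628 240.25  ]
```

View pics/w1.png

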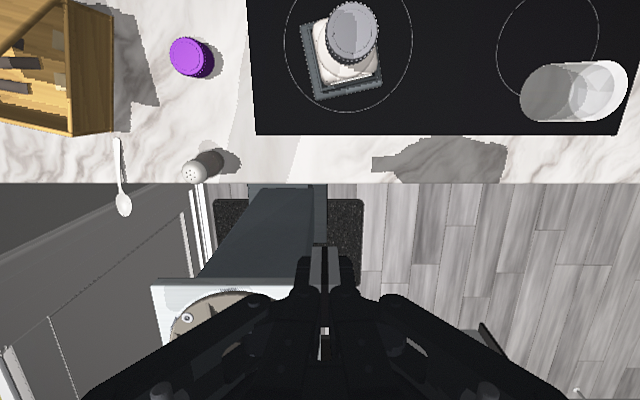

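Wrist view confirms the grey cap on the white bottle at (352,34), world (0.533,-0.192); the purple cap and shaker stand aside at (191,57) and (205,167). The box model (yaw -13.6°, lid ≈0.78 rad) matches the observed corners within 2 px. Next, over the lid.

Emit:
send_rows:
  increments:
    - [[0,0,0],[16,-46,3],-1]
    - [[0,0,0],[16,-46,3],-1]
    - [[0,0,0],[16,-46,3],-1]
    - [[0,0,0],[16,-46,3],-1]
    - [[0,0,0],[16,-46,3],-1]
    - [[0,0,0],[16,-46,3],-1]
    - [[0,0,0],[16,-46,3],-1]
    - [[0,0,0],[16,-46,3],-1]

```text
clock: 3.4
tcp_pos: [0.5209, 0.1991, 0.3028]
tool_rot: [3.141, 0.001, -0.0]
force: [0.5, -0.8, 0.9]
width: -0.0002
grip_force: 0.0
```

```bash
python3 -c "
from h import *
st()"
```

```text
t 3.4 tcp [0.5209 0.1991 0.3028] yaw 0.02 z [-0.    -0.001 -1.   ] F [ 0.5 -0.8  0.9] w -0.0002 g 0.0 q [ 0.06  0.23 -0.63  1.75  0.15  1.21 -2.18]
```

Emit:
send_rows:
  increments:
    - [[0,0,0],[-1,-9,10],-1]
    - [[0,0,0],[-1,-9,15],-1]
    - [[0,0,0],[-1,-9,15],-1]
    - [[0,0,0],[-1,-9,15],-1]
    - [[0,0,0],[0,0,15],-1]
    - [[0,0,0],[0,0,15],-1]
    - [[0,0,0],[0,0,12],-1]
    - [[0,0,0],[0,0,6],-1]

```text
clock: 4.4
tcp_pos: [0.5157, 0.2351, 0.1996]
tool_rot: [3.141, 0.004, -0.001]
force: [-0.2, 0.5, 1.1]
width: 0.0001
grip_force: 0.3
```

Emit:
send_rows:
  increments:
    - [[0,0,0],[-3,-1,10],-1]
    - [[0,0,0],[-5,-1,10],-1]
    - [[0,0,0],[-5,-1,10],-1]
    - [[0,0,0],[-5,-1,10],-1]
    - [[0,0,0],[-5,-1,10],-1]
    - [[0,0,0],[-5,-1,10],-1]
    - [[0,0,0],[-3,-1,9],-1]
    - [[0,0,0],[-3,-1,9],-1]

```text
clock: 5.4
tcp_pos: [0.4816, 0.2434, 0.1217]
tool_rot: [3.142, 0.004, -0.0]
force: [0.1, 0.2, 0.9]
width: -0.0002
grip_force: 0.3
```

```bash
python3 -c "
from h import *
st()"
```

```text
t 5.4 tcp [0.4816 0.2434 0.1217] yaw 0.16 z [-0. -0. -1.] F [0.1 0.2 0.9] w -0.0002 g 0.3 q [-0.08  0.4  -0.61  1.98  0.3   0.85 -2.43]
```

Emit:
send_rows:
  increments:
    - [[0,0,0],[-2,0,9],-1]
    - [[0,0,0],[-2,0,9],-1]
    - [[0,0,0],[-2,0,7],-1]
    - [[0,0,0],[-1,0,5],-1]
    - [[0,0,0],[-1,0,4],-1]
    - [[0,0,0],[0,0,3],-1]
    - [[0,0,0],[0,0,2],-1]
    - [[0,0,0],[0,0,1],-1]

```text
clock: 6.4
tcp_pos: [0.4743, 0.2438, 0.0869]
tool_rot: [3.14, 0.004, 0.005]
force: [-34.2, -21.1, 113.8]
width: -0.0001
grip_force: 56.7
```

```bash
python3 -c "
from h import *
st()
s=optics.snapshot('top');im=s['image'][160:250,125:245,::-1];cv2.imwrite('pics/c2.png',cv2.resize(im,(640,480),interpolation=cv2.INTER_CUBIC))"
```

```text
t 6.4 tcp [0.4743 0.2438 0.0869] yaw 0.15 z [ 0.003 -0.002 -1.   ] F [-34.2 -21.1 113.8] w -0.0001 g 56.7 q [-0.11  0.44 -0.59  2.02  0.35  0.78 -2.48]
```

View pics/c2.png

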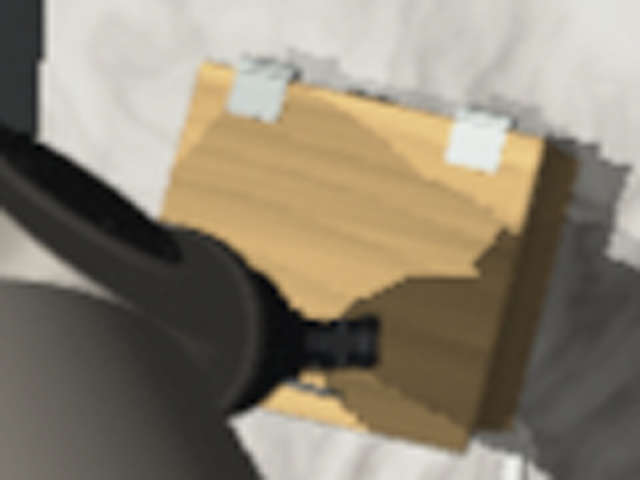

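The lid lies flat on the rim, and the push is strong (114 N wrist force), so I back off straight up.

Emit:
send_rows:
  increments:
    - [[0,0,0],[0,0,-3],-1]
    - [[0,0,0],[0,0,-8],-1]
    - [[0,0,0],[0,0,-20],-1]
    - [[0,0,0],[0,0,-40],-1]
    - [[0,0,0],[0,0,-40],-1]
    - [[0,0,0],[0,0,-40],-1]
    - [[0,0,0],[0,0,-40],1]
    - [[0,0,0],[0,0,-40],1]

```text
clock: 7.45
tcp_pos: [0.4734, 0.2434, 0.3157]
tool_rot: [-3.141, -0.005, -0.001]
force: [0.5, 0.8, 0.9]
width: 0.0354
grip_force: 0.0
```

```bash
python3 -c "
from h import *
st()
s=optics.snapshot('wrist');save(s,'w2.png')
h=np.array([.6078,.2158,.08]);a=np.radians(-13.65);x=np.array([np.cos(a),np.sin(a),0]);y=np.array([-np.sin(a),np.cos(a),0])
for th in(0,.04,.1):
  for q in(-.095,.095): print(th,proj(s,h+x*(-.172*np.cos(th)+.008*np.sin(th))+q*y+np.array([0,0,.172*np.sin(th)+.008*np.cos(th)])))
"
```

```text
t 7.45 tcp [0.4734 0.2434 0.3157] yaw 0.18 z [ 0.001  0.001 -1.   ] F [0.5 0.8 0.9] w 0.0354 g 0.0 q [ 0.    0.18 -0.68  1.79  0.12  1.22 -2.27]
0 [383.41189041 209.67722257]
0 [242.39703099 176.73032484]
0.04 [384.50639709 211.1878234 ]
0.04 [241.03116686 177.71511491]
0.1 [386.33466666 213.17560521]
0.1 [238.96143858 178.85618879]
```

View pics/w2.png

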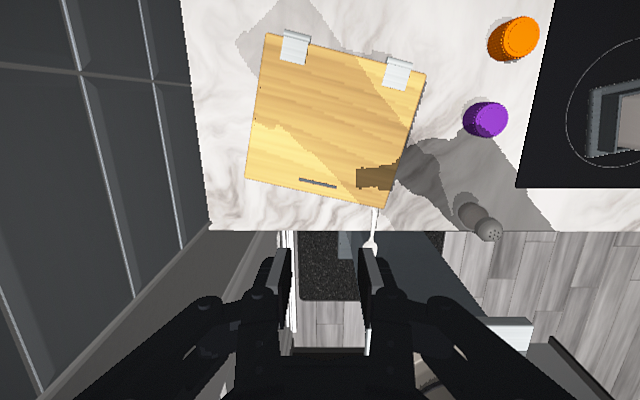

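Lid edge seen at (245,178)–(384,209), matching the closed model; the box is shut and bystanders are in place. Now back over the cap with the gripper open.

Emit:
send_rows:
  increments:
    - [[0,0,0],[7,50,0],1]
    - [[0,0,0],[7,50,0],1]
    - [[0,0,0],[7,50,0],1]
    - [[0,0,0],[7,50,0],1]
    - [[0,0,0],[7,50,0],1]
    - [[0,0,0],[7,50,0],1]
    - [[0,0,0],[7,50,0],1]
    - [[0,0,0],[0,30,0],1]

```text
clock: 8.5
tcp_pos: [0.5237, -0.1389, 0.3138]
tool_rot: [-3.141, -0.001, -0.0]
force: [0.2, 0.5, -0.5]
width: 0.0856
grip_force: 0.0
```

```bash
python3 -c "
from h import *
st()
for n in ('wrist','top'):
  s=optics.snapshot(n)
  for d in finder.silhouettes(s,'cap'):
    e=d['extent'];print(n,round(d['p'],2),np.round(e,1),at_z(s,e[0],e[1],.16),s['image'][int(e[1]),int(e[0])])
"
```

```text
t 8.5 tcp [ 0.5237 -0.1389  0.3138] yaw 0.05 z [ 0.  0. -1.] F [ 0.2  0.5 -0.5] w 0.0856 g 0.0 q [ 0.49  0.16 -0.39  1.78  0.07  1.21 -1.49]
wrist 0.93 [220.8 156.2  38.5  35.9] [ 0.55339276 -0.03476269  0.16      ] [189 100 233]
wrist 0.8 [375.9 173.4  51.4  48.7] [ 0.53565183 -0.19214765  0.16      ] [190 187 195]
wrist 0.76 [226.3  78.3  43.8  42.2] [ 0.62608871 -0.04804901  0.16      ] [252 196  50]
top 0.7 [273.4 176.9  13.6  18.9] [ 0.5965402  -0.01354994  0.16      ] [212 138  60]
top 0.63 [268.1 208.8  15.1  12.9] [ 0.51177449 -0.00052894  0.16      ] [137  81 172]
```

Emit:
send_rows:
  increments:
    - [[0,0,0],[2,11,0],1]
    - [[0,0,0],[2,11,10],1]
    - [[0,0,0],[2,11,14],1]
    - [[0,0,0],[2,11,14],1]
    - [[0,0,0],[2,9,14],1]
    - [[0,0,0],[0,0,14],1]
    - [[0,0,0],[0,0,14],1]
    - [[0,0,0],[0,0,8],1]

```text
clock: 9.7
tcp_pos: [0.5337, -0.189, 0.2243]
tool_rot: [-3.141, -0.005, 0.001]
force: [-0.2, -0.1, -0.7]
width: 0.0852
grip_force: 0.0
```

```bash
python3 -c "
from h import *
st()
s=optics.snapshot('wrist');im=s['image']
for d in finder.silhouettes(s,'cap'):
    e=d['extent'];print(round(d['p'],2),np.round(e,1),at_z(s,e[0],e[1],.16),im[int(e[1]),int(e[0])])
o=im[:,:,::-1].copy()
for c in [(.533,-.192),(.5365,-.192)]:
  pts=np.array([proj(s,np.array([c[0]+.0235*np.cos(t),c[1]+.0235*np.sin(t),.172])) for t in np.linspace(0,6.28,40)]).astype(int)
  cv2.polylines(o,[pts],True,(0,255,0) if c[0]<.535 else (0,0,255),1);print(pts.min(0),pts.max(0))
u=pts.mean(0).astype(int);y0=max(0,u[1]-75);x0=max(0,u[0]-100);cv2.imwrite('pics/w3.png',cv2.resize(o[y0:y0+150,x0:x0+200],None,fx=4,fy=4));print(x0,y0)
"
```

```text
t 9.7 tcp [ 0.5337 -0.189   0.2243] yaw 0.19 z [-0.001  0.    -1.   ] F [-0.2 -0.1 -0.7] w 0.0852 g 0.0 q [ 0.52  0.28 -0.35  1.84  0.11  1.04 -1.44]
0.86 [152.3  81.5  63.1  53.7] [ 0.6280179  -0.07688039  0.16      ] [251 179  28]
0.85 [153.6 175.7  54.9  43.6] [ 0.56502714 -0.06615384  0.16      ] [171  83 221]
[295 192] [361 252]
[295 187] [361 248]
227 142
```

View pics/w3.png

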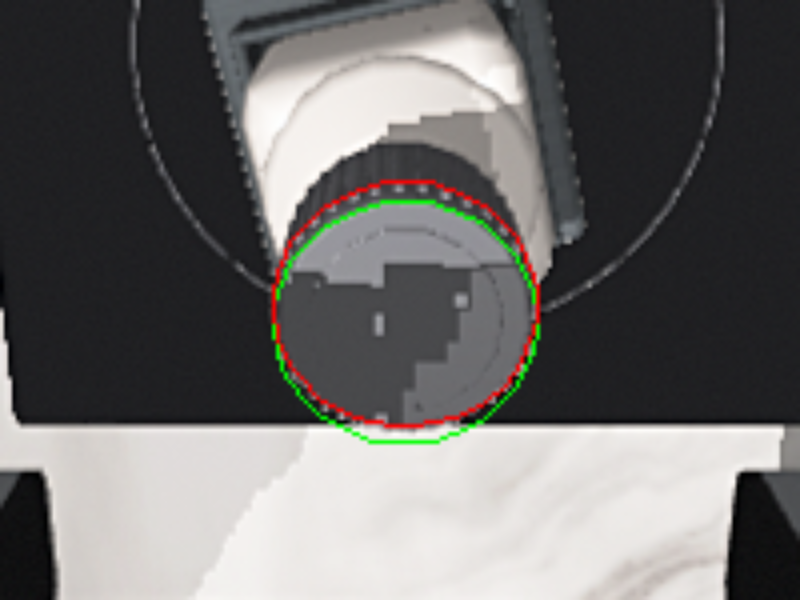

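The cap's top disc (crop 275–538 × 205–425) centres at world (0.535,-0.192). Descending around it to TCP z 0.130.

Emit:
send_rows:
  increments:
    - [[0,0,0],[1,3,4],1]
    - [[0,0,0],[0,0,10],1]
    - [[0,0,0],[0,0,15],1]
    - [[0,0,0],[0,0,17],1]
    - [[0,0,0],[0,0,17],1]
    - [[0,0,0],[0,0,15],1]
    - [[0,0,0],[0,0,11],1]
    - [[0,0,0],[0,0,4],1]

```text
clock: 10.8
tcp_pos: [0.5347, -0.1924, 0.1315]
tool_rot: [-3.141, -0.004, 0.001]
force: [-0.4, -0.3, 0.7]
width: 0.085
grip_force: 0.0
```

Emit:
send_rows:
  increments:
    - [[0,0,0],[0,0,0],1]
    - [[0,0,0],[0,0,0],-1]
    - [[0,0,0],[0,0,0],-1]
    - [[0,0,0],[0,0,0],-1]
    - [[0,0,0],[0,0,0],-1]
    - [[0,0,0],[0,0,0],-1]
    - [[0,0,0],[0,0,0],-1]
    - [[0,0,0],[0,0,0],-1]

```text
clock: 11.8
tcp_pos: [0.5352, -0.1921, 0.1328]
tool_rot: [-3.141, -0.005, -0.001]
force: [-1.7, 3.1, 5.6]
width: 0.0467
grip_force: 60.8
```

```bash
python3 -c "
from h import *
st()"
```

```text
t 11.8 tcp [ 0.5352 -0.1921  0.1328] yaw 0.17 z [ 0.001  0.    -1.   ] F [-1.7  3.1  5.6] w 0.0467 g 60.8 q [ 0.51  0.38 -0.34  1.92  0.16  0.86 -1.48]
```

Emit:
send_rows:
  increments:
    - [[0,0,0],[0,0,1],-1]
    - [[0,0,0],[0,0,1],-1]
    - [[0,0,0],[0,0,1],-1]
    - [[0,0,0],[0,0,1.5],-1]
    - [[0,0,0],[0,0,1.5],-1]
    - [[0,0,0],[0,0,1.5],-1]
    - [[0,0,0],[0,0,0],-1]
    - [[0,0,0],[0,0,0],-1]

```text
clock: 12.8
tcp_pos: [0.5352, -0.1922, 0.1255]
tool_rot: [3.142, 0.005, 0.001]
force: [-3.6, 3.2, 9.4]
width: 0.047
grip_force: 61.3
```

```bash
python3 -c "
from h import *
st()"
```

```text
t 12.8 tcp [ 0.5352 -0.1922  0.1255] yaw 0.18 z [ 0.001 -0.    -1.   ] F [-3.6  3.2  9.4] w 0.047 g 61.3 q [ 0.5   0.39 -0.33  1.93  0.17  0.85 -1.49]
```

Emit:
send_rows:
  increments:
    - [[0,0,0],[0,0,0.5],-1]
    - [[0,0,0],[0,0,0.5],-1]
    - [[0,0,0],[0,0,0.5],-1]
    - [[0,0,0],[0,0,0.5],-1]
    - [[0,0,0],[0,0,0],-1]
    - [[0,0,0],[0,0,0],-1]
    - [[0,0,0],[0,0,0],-1]
    - [[0,0,0],[0,0,0],-1]

```text
clock: 13.8
tcp_pos: [0.5354, -0.1922, 0.125]
tool_rot: [3.141, 0.005, 0.002]
force: [-14.2, 6.1, 36.8]
width: 0.0472
grip_force: 63.6
```

```bash
python3 -c "
from h import *
st()"
```

```text
t 13.8 tcp [ 0.5354 -0.1922  0.125 ] yaw 0.17 z [ 0.001 -0.001 -1.   ] F [-14.2   6.1  36.8] w 0.0472 g 63.6 q [ 0.5   0.39 -0.33  1.93  0.17  0.85 -1.49]
```

Bottomed at the stop (37 N). I ease off 1.7 mm and twist anticlockwise.

Emit:
send_rows:
  increments:
    - [[0,0,0],[0,0,-1],-1]
    - [[0,0,0],[0,0,-0.7],-1]
    - [[0,0,-0.1],[0,0,0],-1]
    - [[0,0,-0.13],[0,0,0],-1]
    - [[0,0,-0.13],[0,0,0],-1]
    - [[0,0,-0.13],[0,0,0],-1]
    - [[0,0,-0.13],[0,0,0],-1]
    - [[0,0,-0.13],[0,0,0],-1]

```text
clock: 14.8
tcp_pos: [0.5359, -0.1922, 0.1255]
tool_rot: [2.918, 1.161, 0.003]
force: [-0.5, 3.1, 10.8]
width: 0.0469
grip_force: 61.1
```

```bash
python3 -c "
from h import *
o,M=st();print(o['torque'])"
```

```text
t 14.8 tcp [ 0.5359 -0.1922  0.1255] yaw 43.39 z [ 0.002 -0.    -1.   ] F [-0.5  3.1 10.8] w 0.0469 g 61.1 q [ 0.63  0.42 -0.5   1.92  0.26  0.87 -0.81]
[ 0.81932769  0.13995179 -0.02696428]
```

Emit:
send_rows:
  increments:
    - [[0,0,-0.13],[0,0,0],-1]
    - [[0,0,-0.13],[0,0,0],-1]
    - [[0,0,-0.13],[0,0,0],-1]
    - [[0,0,-0.13],[0,0,0],-1]
    - [[0,0,-0.13],[0,0,0],-1]
    - [[0,0,-0.13],[0,0,0],-1]
    - [[0,0,-0.06],[0,0,0],-1]
    - [[0,0,0],[0,0,0],-1]

```text
clock: 15.8
tcp_pos: [0.5358, -0.1923, 0.1254]
tool_rot: [2.195, 2.246, 0.002]
force: [-1.5, 3.1, 11.7]
width: 0.0469
grip_force: 61.2
```

```bash
python3 -c "
from h import *
o,M=st();print(o['torque'])"
```

```text
t 15.8 tcp [ 0.5358 -0.1923  0.1254] yaw 91.32 z [ 0.002 -0.    -1.   ] F [-1.5  3.1 11.7] w 0.0469 g 61.2 q [ 0.77  0.46 -0.68  1.91  0.36  0.9  -0.06]
[0.68416071 0.32137437 0.05812519]
```

Twisted 91°. Lifting slowly at first and watching the force.

Emit:
send_rows:
  increments:
    - [[0,0,0],[0,0,-2],-1]
    - [[0,0,0],[0,0,-2],-1]
    - [[0,0,0],[0,0,-2],-1]
    - [[0,0,0],[0,0,-2],-1]
    - [[0,0,0],[0,0,-2],-1]
    - [[0,0,0],[0,0,-2],-1]
    - [[0,0,0],[0,0,-2],-1]
    - [[0,0,0],[0,0,-2],-1]

```text
clock: 16.8
tcp_pos: [0.5346, -0.1926, 0.1404]
tool_rot: [-2.197, -2.245, 0.001]
force: [-0.6, 0.7, -1.6]
width: 0.0472
grip_force: 61.6
```

```bash
python3 -c "
from h import *
o,M=st();print(o['torque'])"
```

```text
t 16.8 tcp [ 0.5346 -0.1926  0.1404] yaw 91.25 z [-0.001  0.    -1.   ] F [-0.6  0.7 -1.6] w 0.0472 g 61.6 q [ 0.78  0.44 -0.69  1.9   0.34  0.93 -0.05]
[0.05652184 0.06109342 0.01620567]
```

Emit:
send_rows:
  increments:
    - [[0,0,0],[0,0,-8],-1]
    - [[0,0,0],[0,0,-17],-1]
    - [[0,0,0],[0,0,-20],-1]
    - [[0,0,0],[0,0,-22],-1]
    - [[0,0,0],[0,0,-22],-1]
    - [[0,0,0],[0,0,-20],-1]
    - [[0,0,0],[0,0,-12],-1]
    - [[0,0,0],[0,0,0],-1]

```text
clock: 17.8
tcp_pos: [0.5352, -0.1926, 0.2624]
tool_rot: [2.196, 2.245, 0.001]
force: [0.3, 0.2, -1.4]
width: 0.0471
grip_force: 61.6
```

```bash
python3 -c "
from h import *
st()
s=optics.snapshot('wrist');save(s,'w4.png')
t=optics.snapshot('top');cv2.imwrite('pics/t4.png',cv2.resize(t['image'][120:275,120:480,::-1],(792,341)))"
```

```text
t 17.8 tcp [ 0.5352 -0.1926  0.2624] yaw 91.25 z [ 0.001 -0.001 -1.   ] F [ 0.3  0.2 -1.4] w 0.0471 g 61.6 q [ 0.84  0.3  -0.74  1.78  0.22  1.14  0.05]
```

View pics/w4.png

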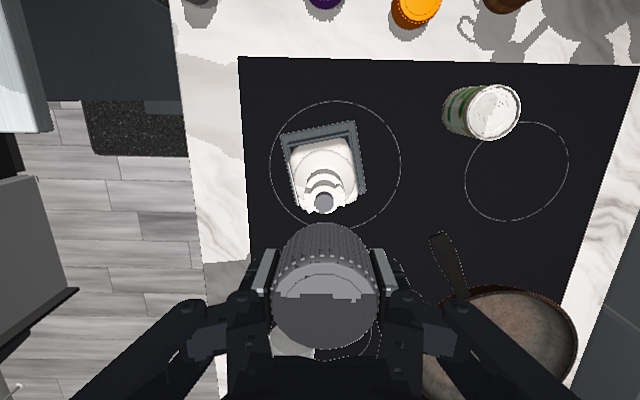

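View pics/t4.png

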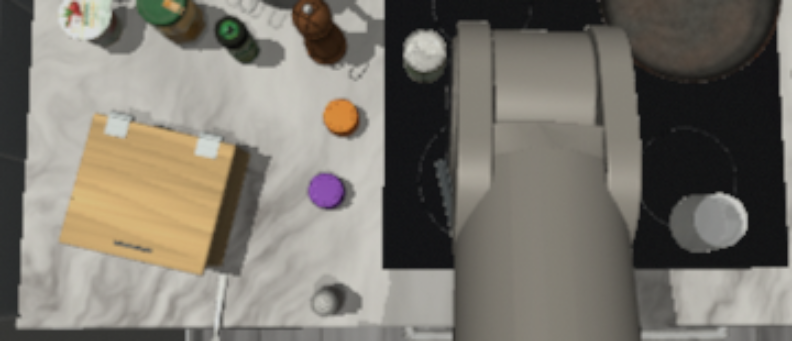

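The wrist view shows the cap held upright between the fingers at (325,300), with the bare neck at (323,200). The top view shows the lid shut at (150,195), with the shaker, spoon, tin and tumbler where they were. Handing in.

```bash
python3 -c "
from h import *
print(job.sign_off())"
```

```text
the job is handed in; nothing more can be done
None
```

The box lid is closed and the cap was pressed, twisted about 91° and lifted off; I handed in after about 18 s with it held upright about 10 cm above the bottle's mouth. Every bystander I could see was in place, and wrist force peaked near 114 N (limit 120) while closing the lid; the hand-in returned no verdict.

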